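# Load the charm carousel and slide it onto its mat

### The arm

A 6-joint arm with a two-finger parallel gripper is mounted at the origin on the work surface. World frame = base frame: x ahead of the robot, y to its left, z up, the work surface at z = 0. Lengths are in m, angles in degrees, forces in N, time in s.
With the tool pointing down it reaches from about 0.375 to 0.9 m from the base axis. Payload 3.1 kg.
Tool frame: the origin (TCP) lies between the finger pads; the fingertips stand 11 mm ahead of it and the grasp point (between the pads) lies 8 mm behind it; z points along the fingers, y is the line along which they close (so a half turn about z gives the same grasp; the last joint's range is limited). The gripper opens to 87 mm and grips with 3 to 60 N. Pads are 19 mm wide; open, the fingers measure 117 mm over their backs; the gripper's body (75 mm by 190 mm) begins 51 mm behind the grasp point.
Start: joints at [-85.858, 30.224, 82.088, -0, 67.689, -10.227], TCP at [0.155, -0.605, 0.234] pointing down, gripper open.
Joint ranges: [-176.69, 176.69], [-43.24, 126.21], [12.49, 139.97], [-82, 262], [0, 151.66], [-163.58, 163.58]. Speed limits (degrees/s): [159.86, 159.86, 180, 180, 180, 180].

### API

Orientations are given as a 3x3 rotation matrix whose columns are the frame's x, y, z axes.
In Python, from rig import bot, viewer, workorder, models gives the robot as it stands.
- The arm moves only by the shell command python3 -m jog 'ROWS'. ROWS is JSON, a list of rows, each a list of 7 numbers: the opening, from 0 (shut) to 1 (fully open), then the shift along the tool's x, y, z in m, then the turn, a rotation vector about the tool's x, y, z in degrees. In form: [[claw, x, y, z, ax, ay, az], ...]. A call has 1 to 20 rows; each row is the pose to reach, as a shift and turn from the pose commanded when the call began, along the tool's axes at that moment; what a row does not reach only later rows make up. A row lasts 1/8 s, in which the tool goes at most 62.5 mm and 10.7 degrees, less where a joint would pass 70% of its speed; a pose out of reach is approached as far as the arm can. A call with a gripper value outside its range is refused whole. The fingers move at their own pace and stop on an object; the grip force is fixed at half the most. Time passes only in rows, so rows that repeat a pose let the fingers close. It gives the time, the measured TCP pose, the force, the opening and the grip force at its end, in the units of the state.
- bot.read_state(): the state, without advancing time (a new reading comes with each control period).
- viewer.capture(name): name is "scene" or "top" or "wrist"; returns (picture, depth): 480x640x3 uint8, blue, green, red; 480x640 float32, m along the optical axis (not along the pixel's ray), 0 where there is no reading.
- viewer.camera_info(name): a dict with "fx", "fy", "cx", "cy" (pixels), "world_to_cam" (4x4, takes a point from world to camera coordinates). Camera axes: x right, y down, z forward; pixel columns grow to the right and rows downward; lengths in m; the calibration is good to about 2 mm. A picture is of the moment at which its call begins: read the wrist's pose just before it. camera_info takes no time and is no camera call; for the wrist camera it gives the pose at the moment of the call.
- workorder.hand_in(): hands the job in; it is judged then, once.
Trained networks look in the newest picture that a camera, given by its name, has taken for a name from the list of things; names that differ only in an ending like _2 or _b are one class to them, and where a whole thing is asked for, a point or a joint stands for the part that bears it (a point fixed in the world has none). Each returns a list of dicts, best first, with "p" (0 to 1); they miss things now and then, are a little off and sometimes report something else, mostly with a low value. They report only what shows in the picture. A call takes as long as a camera call. They do not tell look-alikes from the thing itself.
- models.outline_of(camera, thing): "mask" (480x640 bool, what is visible of it).
- models.tip_of(camera, thing): "xyz" ([x, y, z] in m, in world coordinates, good to about 4 mm: a listed point, or the origin of a listed thing).
The state is a dict: "time_s": time; "joint_positions": joint angles; "qvel": joint speeds; "tau": joint torques, N m; "position": TCP position; "tcp_rot": TCP orientation; "force": force on the tool from outside, world axes, zero at the start; "moment": the same for the moment, N m; "opening": opening from 0.0 (shut) to 1.0 (fully open); "grasp_force": force on a finger pad.
Only numpy, scipy, OpenCV 4.12 (cv2) and the standard library are available. Lean on these libraries where they do the work, as an engineer would, in place of code of your own. Each camera call takes 0.05 s, during which the arm holds its last target. There are 200 camera calls.

### The job

Take the dust cover off the carousel's post, then thread all the charm trays lying on the nail desk down the post, largest at the bottom and each smaller one on top, open side up and fully home, and put the cover back rim down inside the top tray. Then slide the loaded, covered carousel along the table, without lifting or tipping it, until its base sits wholly on the round felt mat. Leave the pots, the bottle, the glass and the brush cup standing where they are.

Things in the scene. Friction and masses are not known exactly. Their poses are not given: they have to be found in the camera images.
- carousel: the charm carousel: a loose black round base, 190 mm across and 28 mm thick, about 0.7 kg, with a bare upright steel post in the middle, 17 mm thick, whose tip (tapered over its last 8 mm to 8 mm) is 91 mm above the table. Origin: centre of its underside; z along the post. It slides on the table when pushed at the rim.
- mat: its place on the table: a thin round blue felt mat, 220 mm across, fixed, less than 1 mm thick, which things slide onto without a step. Origin: its centre, on the table.
- cover: white round dust cover, an upturned cup 88 mm across (82 inside), 66 mm deep inside, 70 mm high to its flat top, on which stands a grip knob 24 mm across whose top is 96 mm above the rim. Origin: centre of the rim plane; z up through the knob. 0.12 kg. Starts rim down on the carousel's base, over the post. Fits loosely inside any tray's rim, standing on the tray's floor.
- tray_a: round white charm tray, 142 mm across (largest of four sizes), may be absent. Rim 11 mm high, floor 3 mm thick; in the middle a hub to grip: upright tube, outer 31 mm, bore 22 mm, top 15 mm above the underside, open through. Next tray rests on this hub: 15 mm pitch. Origin: centre of underside; z up out of the open side. Lies flat, 60-102 g.
- tray_b: round white charm tray, 128 mm across (second largest of four sizes), may be absent. Rim 11 mm high, floor 3 mm thick; in the middle a hub to grip: upright tube, outer 31 mm, bore 22 mm, top 15 mm above the underside, open through. Next tray rests on this hub: 15 mm pitch. Origin: centre of underside; z up out of the open side. Lies flat, 60-102 g.
- tray_c: round white charm tray, 114 mm across (third largest of four sizes), may be absent. Rim 11 mm high, floor 3 mm thick; in the middle a hub to grip: upright tube, outer 31 mm, bore 22 mm, top 15 mm above the underside, open through. Next tray rests on this hub: 15 mm pitch. Origin: centre of underside; z up out of the open side. Lies flat, 60-102 g.
- tray_d: round white charm tray, 100 mm across (smallest of four sizes), may be absent. Rim 11 mm high, floor 3 mm thick; in the middle a hub to grip: upright tube, outer 31 mm, bore 22 mm, top 15 mm above the underside, open through. Next tray rests on this hub: 15 mm pitch. Origin: centre of underside; z up out of the open side. Lies flat, 60-102 g.
- pot_1: small glass gel pot with a black cap, 42 mm across, 36 mm high, loose, a bystander. Origin: centre of its underside, z up.
- pot_2: small glass gel pot with a black cap, 42 mm across, 36 mm high, loose, a bystander. Origin: centre of its underside, z up.
- pot_3: small glass gel pot with a black cap, 42 mm across, 36 mm high, loose, a bystander. Origin: centre of its underside, z up.
- drink: blue drink bottle with a blue cap, 60 mm across, 170 mm high, loose, a bystander. Origin: centre of its underside, z up.
- glass: empty drinking glass, 72 mm across, 85 mm high, loose, a bystander. Origin: centre of its underside, z up.
- brush_cup: white cup of brushes, 80 mm across, brushes up to 205 mm high, loose, a bystander. Origin: centre of its underside, z up.
There are look-alikes about, which are no part of the job. Leave any green or orange look-alike of the cover alone.

How it is judged (in metres and radians):
On the way, in this order (a step that is already met when the one before it is completed fails the run):
1. every tray present is on the post, largest lowest, open side up and fully home (horizontal distance between each of tray_a, tray_b, tray_c, tray_d and carousel below 0.006 m and angle between each of tray_a, tray_b, tray_c, tray_d's own z axis and vertical below 0.12 rad and z of tray_a in the frame of carousel between 0.025 and 0.0315 m and z of each of tray_b, tray_c, tray_d in the frame of tray_a above 0.011 m and (z of tray_b in the frame of carousel between 0.025 and 0.0315 m or z of tray_b in the frame of tray_a between 0.012 and 0.0185 m) and z of each of tray_c, tray_d in the frame of tray_b above 0.011 m and (z of tray_c in the frame of carousel between 0.025 and 0.0315 m or z of tray_c in the frame of tray_a between 0.012 and 0.0185 m or z of tray_c in the frame of tray_b between 0.012 and 0.0185 m) and z of tray_d in the frame of tray_c above 0.011 m and (z of tray_d in the frame of carousel between 0.025 and 0.0315 m or z of tray_d in the frame of tray_a between 0.012 and 0.0185 m or z of tray_d in the frame of tray_b between 0.012 and 0.0185 m or z of tray_d in the frame of tray_c between 0.012 and 0.0185 m)), for 0.3 s.
2. the cover stands rim down inside the top tray (all of step 1 and horizontal distance between cover and carousel below 0.014 m and angle between cover's own z axis and vertical below 0.08 rad and (z of cover in the frame of tray_d between 0 and 0.0065 m or z of cover in the frame of tray_c between 0 and 0.0065 m)), for 0.3 s.
3. the loaded, covered carousel has been slid onto the felt mat (all of step 2 and horizontal distance between carousel and mat below 0.018 m and height (world z) of carousel below 0.004 m and angle between carousel's own z axis and vertical below 0.05 rad), for 0.3 s.
At the end, for the whole second after the job is handed in: Every tray present is on the post (within 6 mm, tilt under 0.12 rad, open side up), larger below smaller, each resting within 4 mm on the base or hub below; the cover rim down on the top tray's floor; the carousel flat, centre within 18 mm of the mat's; all at rest (all of step 3 and linear speed of each of cover, carousel, tray_a, tray_b, tray_c, tray_d below 0.02 m/s); the robot touches nothing.
It fails at once if a pot, the bottle, the glass or the brush cup was knocked over or moved more than 4 cm (distance of any of pot_1, pot_2, pot_3, drink, glass, brush_cup from where it was at the start of the episode above 0.04 m or angle between any of pot_1, pot_2, pot_3, drink, glass, brush_cup's own z axis and vertical above 0.6 rad).
It fails at once if the carousel was lifted off the table or tipped (height (world z) of carousel above 0.015 m or angle between carousel's own z axis and vertical above 0.3 rad).
Of tray_a, tray_b, tray_c, tray_d only 3 to 4 are there at a start; the rules pass over those that are not, and their reading is None.
At some moment in a run one of tray_a, tray_b, tray_c, tray_d may be knocked a few centimetres aside while the robot is not near it.
It also fails if it takes over 210 s, if anything falls off the work surface, if the arm or the gripper's body presses on something with over 40 N, if the wrist force passes 120 N, or if a joint passes its speed limit or range.

## Working session

There is one attempt and no reset: what is moved stays moved. The work goes in short steps, Python scripts to look and compute and a shell command to move; the robot and the scene stay as the last step left them, time stands still between calls to the robot, and variables do not carry over. Pictures are saved under pics/ and viewed, at most 14 in all, crops included, and the job is handed in when it is done.

```bash
ls; mkdir -p pics
cat > h.py <<'E'
import numpy as np, cv2
from rig import bot, viewer, workorder, models
def cloud(name):
    ci=viewer.camera_info(name); im,d=viewer.capture(name)
    v,u=np.mgrid[0:480,0:640]
    P=np.stack([(u-ci['cx'])/ci['fx']*d,(v-ci['cy'])/ci['fy']*d,d],-1)
    T=np.linalg.inv(np.array(ci['world_to_cam']))
    W=P@T[:3,:3].T+T[:3,3]; W[d==0]=np.nan
    return im,d,W
E
python3 - <<'E'
from h import *
s=bot.read_state(); print(s['time_s'],s['position'],s['tcp_rot'],s['opening'])
for n in ['scene','top']:
    im,d,W=cloud(n); cv2.imwrite(f'pics/{n}0.png',im); ci=viewer.camera_info(n); print(n,ci['fx'],np.linalg.inv(ci['world_to_cam']).round(3).tolist())
    for t in ['carousel','mat','cover','tray_a','pot_1','drink','glass','brush_cup']:
        print(t,[(round(r['p'],2),np.round(r['xyz'],3).tolist()) for r in models.tip_of(n,t)])
E
```

```text
pics
0.0 [ 0.15509348 -0.60471318  0.23255642] [[ 9.68712828e-01  2.48184265e-01 -1.67535379e-04]
 [ 2.48184034e-01 -9.68710456e-01  2.17661153e-03]
 [ 3.77907461e-04 -2.15009112e-03 -9.99997617e-01]] 1.0006853899231989
scene 492.32657802037085 [[0.772, 0.386, -0.505, 1.213], [0.636, -0.479, 0.605, -0.836], [-0.008, -0.788, -0.615, 0.867], [0.0, 0.0, 0.0, 1.0]]
carousel [(0.95, [0.52, 0.147, -0.0])]
mat [(0.82, [0.537, -0.097, -0.004]), (0.54, [0.343, 0.45, -0.002])]
cover [(0.83, [0.312, 0.186, -0.001]), (0.72, [0.518, 0.148, 0.028]), (0.58, [0.741, 0.237, -0.001])]
tray_a [(0.77, [0.412, -0.225, -0.002]), (0.77, [0.501, -0.388, 0.002]), (0.63, [0.691, -0.055, -0.002]), (0.56, [0.578, -0.267, 0.0])]
pot_1 [(0.95, [0.66, -0.43, 0.002]), (0.64, [0.294, -0.355, -0.005])]
drink [(0.93, [0.745, -0.215, -0.001]), (0.61, [0.662, -0.429, 0.004]), (0.28, [0.521, 0.146, 0.001])]
glass [(0.84, [0.629, 0.459, -0.003]), (0.4, [0.461, -0.535, -0.001])]
brush_cup [(0.54, [0.744, -0.218, -0.002]), (0.16, [0.629, 0.458, -0.003])]
top 446.5649075126228 [[0.017, -0.995, 0.103, 0.413], [-1.0, -0.015, 0.027, -0.051], [-0.026, -0.103, -0.994, 1.165], [0.0, 0.0, 0.0, 1.0]]
carousel [(0.58, [0.521, 0.14, 0.002])]
mat [(0.77, [0.539, -0.096, -0.003]), (0.56, [0.411, -0.223, 0.002]), (0.29, [0.628, 0.457, 0.002]), (0.23, [0.581, -0.263, -0.001])]
cover [(0.87, [0.308, 0.183, -0.003]), (0.69, [0.516, 0.144, 0.03]), (0.63, [0.739, 0.241, -0.001])]
tray_a [(0.87, [0.688, -0.056, 0.0]), (0.66, [0.5, -0.388, 0.001]), (0.62, [0.579, -0.263, -0.002])]
pot_1 [(0.74, [0.652, -0.425, -0.0]), (0.66, [0.295, -0.358, -0.001]), (0.6, [0.466, -0.535, -0.002])]
drink [(0.74, [0.745, -0.216, 0.001])]
glass [(0.9, [0.63, 0.456, -0.0])]
brush_cup [(0.73, [0.338, 0.451, 0.004])]
```

View pics/top0.png

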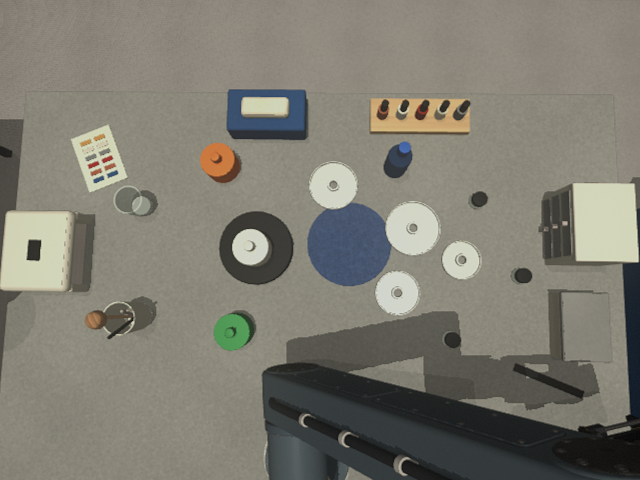

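View pics/scene0.png

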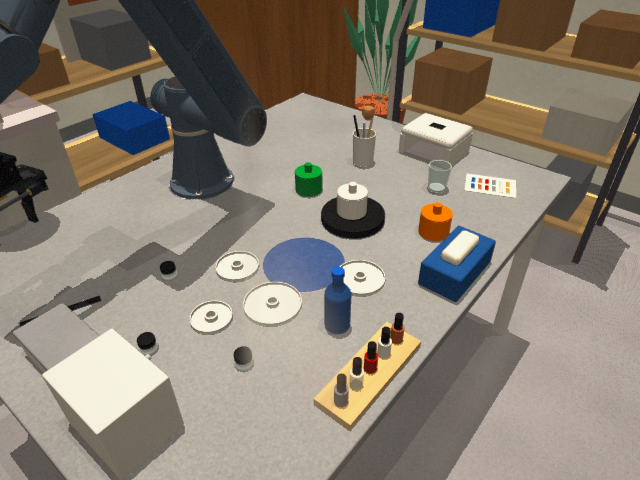

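Top view: trays at (413,228) largest, (334,185) second, (397,293) third and (461,260) smallest. The white cover is on the carousel at (251,246); the orange one at (218,161) and the green one at (232,332) are look-alikes, so I leave those alone. The mat is at (349,244). The target is the white cover on the black base; I'll check it with a close wrist view.

```bash
cat >> h.py <<'E'
from scipy.spatial.transform import Rotation as Ro
def Rt(yaw):
    c,s=np.cos(np.radians(yaw)),np.sin(np.radians(yaw))
    return np.array([[c,s,0],[s,-c,0],[0,0,-1.]])
def to(x,y,z,yaw=0):
    s=bot.read_state(); R=np.array(s['tcp_rot']); p=np.array(s['position'])
    print('t',round(s['time_s'],2),'p',p.round(4),'to',np.round([x,y,z],4),'shift',(R.T@(np.array([x,y,z])-p)).round(4),'turn',np.degrees(Ro.from_matrix(R.T@Rt(yaw)).as_rotvec()).round(2),'open',round(s['opening'],3),'F',np.round(s['force'],1))
E
python3 - <<'E'
from h import *
to(0.519,0.145,0.30,0)
E
```

```text
t 0.9 p [ 0.1552 -0.6054  0.2336] to [0.519 0.145 0.3  ] shift [ 0.5387 -0.6366 -0.0665] turn [ 1.000e-02 -0.000e+00  1.437e+01] open 0.997 F [ 0.2 -0.9 -0.2]
```

```bash
python3 -m jog '[[1,0,0,-0.066,0,0,7],[1,0.18,-0.212,-0.066,0,0,14.4],[1,0.18,-0.212,-0.066,0,0,14.4],[1,0.18,-0.212,-0.066,0,0,14.4],[1,0.18,-0.212,-0.066,0,0,14.4],[1,0.36,-0.424,-0.066,0,0,14.4],[1,0.36,-0.424,-0.066,0,0,14.4],[1,0.36,-0.424,-0.066,0,0,14.4],[1,0.36,-0.424,-0.066,0,0,14.4],[1,0.539,-0.637,-0.066,0,0,14.4],[1,0.539,-0.637,-0.066,0,0,14.4],[1,0.539,-0.637,-0.066,0,0,14.4],[1,0.539,-0.637,-0.066,0,0,14.4],[1,0.539,-0.637,-0.066,0,0,14.4],[1,0.539,-0.637,-0.066,0,0,14.4],[1,0.539,-0.637,-0.066,0,0,14.4]]'
python3 - <<'E'
from h import *
to(0.519,0.145,0.30,0)
im,d,W=cloud('wrist'); cv2.imwrite('pics/w1.png',im)
ci=viewer.camera_info('wrist');T=np.linalg.inv(ci['world_to_cam']);print(T.round(3),ci['fx'],ci['cx'])
s=bot.read_state();print((np.array(s['tcp_rot']).T@(T[:3,3]-s['position'])).round(3))
for zl,zh in [(0.112,.13),(0.09,.103),(.02,.034)]:
    m=(W[...,2]>zl)&(W[...,2]<zh); print(m.sum(),np.nanmean(W[m],0).round(4),np.nanmin(W[m],0).round(3),np.nanmax(W[m],0).round(3))
E
```

```text
time_s: 2.9
position: [0.5192, 0.1462, 0.2993]
tcp_rot: [[1.0, 0.002, -0.0], [0.002, -1.0, -0.001], [-0.0, 0.001, -1.0]]
force: [-0.5, -0.7, -0.0]
opening: 1.0
grasp_force: 0.0
t 2.9 p [0.5192 0.1462 0.2993] to [0.519 0.145 0.3  ] shift [-0.0003  0.0012 -0.0007] turn [0.03 0.03 0.11] open 1.0 F [-0.5 -0.7 -0. ]
[[-0.001 -0.961 -0.278  0.596]
 [-1.     0.001  0.     0.146]
 [ 0.     0.278 -0.961  0.45 ]
 [ 0.     0.     0.     1.   ]] 394.56524174968615 315.7715745889368
[ 0.077 -0.001 -0.151]
627 [0.5184 0.1456 0.1229] [0.506 0.134 0.112] [0.529 0.157 0.126]
6670 [0.5088 0.1478 0.0976] [0.299 0.102 0.09 ] [0.561 0.201 0.103]
16905 [0.5426 0.1533 0.0278] [0.314 0.05  0.02 ] [0.717 0.454 0.034]
```

View pics/w1.png

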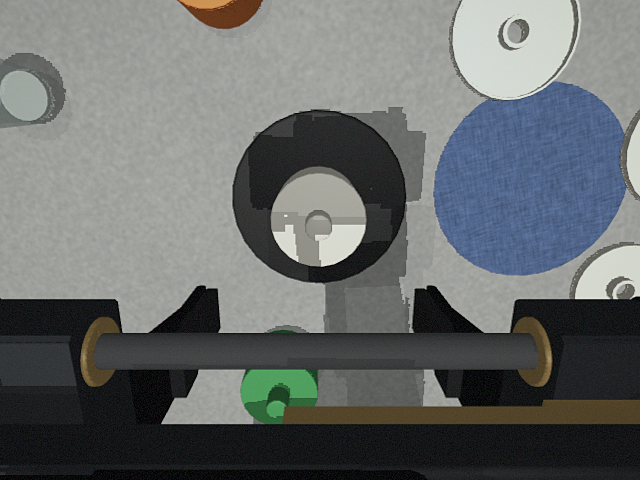

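Close view: the white cover is at (319,217) with its knob at (318,224), on the black base. This is the right one, so I'll grip the knob.

```bash
python3 -m jog '[[0.6,-0.001,0.0005,0.06,0,0,0],[0.6,-0.001,0.0005,0.12,0,0,0],[0.6,-0.001,0.0005,0.165,0,0,0],[0.6,-0.001,0.0005,0.187,0,0,0],[0.6,-0.001,0.0005,0.187,0,0,0],[0.1,-0.001,0.0005,0.187,0,0,0],[0.1,-0.001,0.0005,0.187,0,0,0],[0.1,-0.001,0.0005,0.187,0,0,0],[0.1,-0.001,0.0005,0.187,0,0,0],[0.1,-0.001,0.0005,0.187,0,0,0],[0.1,-0.001,0.0005,0.187,0,0,0]]'
```

```text
time_s: 4.32
position: [0.5184, 0.1449, 0.1129]
tcp_rot: [[1.0, -0.0, 0.0], [-0.0, -1.0, -0.0], [0.0, 0.0, -1.0]]
force: [-0.5, -1.8, 3.8]
opening: 0.266
grasp_force: 30.0
```

```bash
python3 -m jog '[[0.1,0,0,-0.02,0,0,0],[0.1,0,0,-0.05,0,0,0],[0.1,0,0,-0.1,0,0,0],[0.1,0,0,-0.1,0,0,0],[0.1,0,-0.05,-0.1,0,0,0],[0.1,0,-0.1,-0.1,0,0,0],[0.1,0,-0.15,-0.1,0,0,0],[0.1,0,-0.2,-0.1,0,0,0],[0.1,0,-0.2,-0.1,0,0,0],[0.1,0,-0.2,-0.1,0,0,0],[0.1,0,-0.2,-0.05,0,0,0],[0.1,0,-0.2,0,0,0,0],[0.1,0,-0.2,0.018,0,0,0],[0.1,0,-0.2,0.027,0,0,0],[0.1,0,-0.2,0.027,0,0,0]]'
python3 -m jog '[[0.6,0,0,0.0,0,0,0],[0.6,0,0,0,0,0,0],[0.6,0,0,0,0,0,0],[0.6,0,0,0,0,0,0],[0.6,0,0,-0.05,0,0,0],[0.6,0,0,-0.1,0,0,0],[0.6,0,0,-0.15,0,0,0],[0.6,0,0,-0.2,0,0,0],[0.6,0,0.05,-0.215,0,0,0],[0.6,0,0.1,-0.215,0,0,0],[0.6,0,0.15,-0.215,0,0,0],[0.6,0,0.2,-0.215,0,0,0],[0.6,0,0.2,-0.215,0,0,0],[0.6,0,0.2,-0.215,0,0,0]]'
python3 - <<'E'
from h import *
im,d,W=cloud('wrist'); cv2.imwrite('pics/w2.png',im)
m=(W[...,2]>.08)&(W[...,2]<.1)&(np.hypot(W[...,0]-.519,W[...,1]-.145)<.02); print('post',m.sum(),np.nanmedian(W[m],0).round(4),np.nanmin(W[m],0).round(3),np.nanmax(W[m],0).round(3))
m=(W[...,2]>.02)&(W[...,2]<.033)&(np.hypot(W[...,0]-.519,W[...,1]-.145)<.12)
c,r=cv2.minEnclosingCircle(W[m][:,:2].astype(np.float32)); print('base',c,r)
to(0.58,-0.265,0.30,0)
im,d,W=cloud('top'); cv2.imwrite('pics/top1.png',im)
for t in ['cover','tray_a','carousel','mat']:
        print(t,[(round(r['p'],2),np.round(r['xyz'],3).tolist()) for r in models.tip_of('top',t)])
E
```

```text
time_s: 6.2
position: [0.5194, 0.3448, 0.0866]
tcp_rot: [[1.0, -0.001, 0.002], [-0.001, -1.0, 0.001], [0.002, -0.001, -1.0]]
force: [1.0, 1.2, -0.6]
opening: 0.27
grasp_force: 30.0
time_s: 7.95
position: [0.5182, 0.1452, 0.3006]
tcp_rot: [[1.0, -0.001, 0.0], [-0.001, -1.0, 0.001], [0.0, -0.001, -1.0]]
force: [0.0, -0.5, -0.4]
opening: 0.6
grasp_force: 0.0
post 248 [0.5241 0.1445 0.087 ] [0.515 0.137 0.08 ] [0.531 0.152 0.092]
base (0.5229670405387878, 0.14452797174453735) 0.09478890895843506
t 8.0 p [0.5182 0.1457 0.3006] to [ 0.58  -0.265  0.3  ] shift [6.180e-02 4.107e-01 4.000e-04] turn [-0.03 -0.01  0.  ] open 0.6 F [ 0.1  0.5 -0.7]
cover [(0.73, [0.518, 0.344, 0.003]), (0.71, [0.309, 0.187, -0.002]), (0.59, [0.734, 0.24, -0.005])]
tray_a [(0.75, [0.412, -0.225, 0.003]), (0.68, [0.693, -0.056, 0.002]), (0.64, [0.501, -0.387, 0.003]), (0.61, [0.576, -0.264, -0.002])]
carousel [(0.74, [0.52, 0.147, 0.003]), (0.57, [0.519, 0.344, -0.0])]
mat [(0.64, [0.537, -0.096, -0.004]), (0.49, [0.296, -0.358, -0.004])]
```

```bash
cat >> h.py <<'E'
def hub(x,y,z0=0.0):
    """fit hub/tray centre near x,y lying at underside height z0, from wrist cloud"""
    im,d,W=cloud('wrist'); r=np.hypot(W[...,0]-x,W[...,1]-y)
    m=(r<.09)&(W[...,2]>z0+.0015)&(W[...,2]<z0+.02)&(im.min(-1)>120)
    n,lab,st,_=cv2.connectedComponentsWithStats(m.astype(np.uint8)); m=lab==1+np.argmax(st[1:,4])
    from scipy.spatial import ConvexHull
    Q=W[m][:,:2]; Q=Q[ConvexHull(Q).vertices]
    A=np.c_[2*Q,np.ones(len(Q))]; s=np.linalg.lstsq(A,(Q**2).sum(1),rcond=None)[0]
    c=s[:2]; R=np.sqrt(s[2]+c@c)
    h=(np.hypot(W[...,0]-c[0],W[...,1]-c[1])<.02)&(W[...,2]>z0+.0125)&(W[...,2]<z0+.02)
    Q=W[h][:,:2]; ch=(Q.min(0)+Q.max(0))/2
    print('tray centre',c.round(4),'D',round(2*R,4),'hub',h.sum(),ch.round(4),np.ptp(Q,axis=0).round(4))
    return im,c
E
python3 -m jog '[[0.57,0.01,0.06,0,0,0,0],[0.57,0.02,0.12,0,0,0,0],[0.57,0.03,0.18,0,0,0,0],[0.57,0.04,0.24,0,0,0,0],[0.57,0.05,0.3,0,0,0,0],[0.57,0.06,0.36,0,0,0,0],[0.57,0.062,0.41,0,0,0,0],[0.57,0.062,0.41,0,0,0,0],[0.57,0.062,0.41,0,0,0,0]]'
python3 - <<'E'
from h import *
im,c=hub(.578,-.265); cv2.imwrite('pics/ta.png',im)
to(c[0],c[1],.016)
E
```

```text
time_s: 9.38
position: [0.5799, -0.2642, 0.3001]
tcp_rot: [[1.0, -0.0, -0.001], [-0.0, -1.0, 0.001], [-0.001, -0.001, -1.0]]
force: [-0.1, -0.2, 0.1]
opening: 0.568
grasp_force: 0.0
tray centre [ 0.5811 -0.2609] D 0.1413 hub 297 [ 0.581  -0.2605] [0.0307 0.0292]
t 9.43 p [ 0.5799 -0.2636  0.3003] to [ 0.5811 -0.2609  0.016 ] shift [ 0.0014 -0.0024  0.2843] turn [-0.07  0.04  0.04] open 0.569 F [ 0.6  1.2 -0.2]
```

View pics/ta.png

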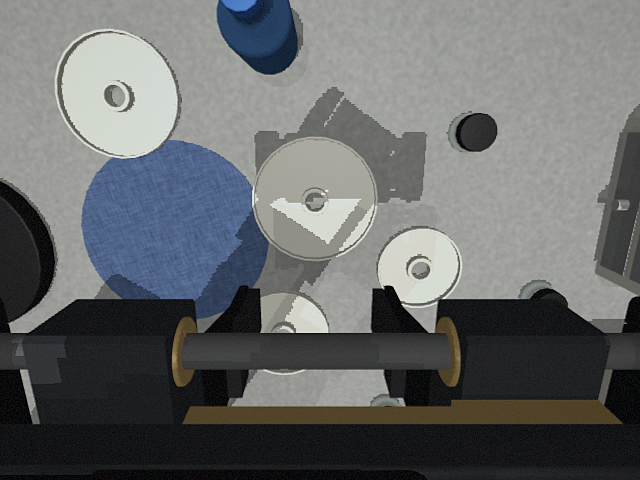

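The largest tray is at (315,199) with its hub at (316,201), D = 141 mm, so it is tray_a. The bottle at (258,35) is clear of the gripper.

```bash
python3 -m jog '[[0.57,0.0012,-0.0027,0.06,0,0,0],[0.57,0.0012,-0.0027,0.12,0,0,0],[0.57,0.0012,-0.0027,0.18,0,0,0],[0.57,0.0012,-0.0027,0.24,0,0,0],[0.57,0.0012,-0.0027,0.27,0,0,0],[0.57,0.0012,-0.0027,0.283,0,0,0],[0.57,0.0012,-0.0027,0.283,0,0,0],[0.57,0.0012,-0.0027,0.283,0,0,0],[0.2,0.0012,-0.0027,0.283,0,0,0],[0.2,0.0012,-0.0027,0.283,0,0,0],[0.2,0.0012,-0.0027,0.283,0,0,0],[0.2,0.0012,-0.0027,0.283,0,0,0],[0.2,0.0012,-0.0027,0.283,0,0,0],[0.2,0.0012,-0.0027,0.25,0,0,0],[0.2,0.0012,-0.0027,0.19,0,0,0],[0.2,0.0012,-0.0027,0.13,0,0,0],[0.2,0.0012,-0.0027,0.13,0,0,0]]'
python3 - <<'E'
from h import *
to(.523,.1445,.17)
E
```

```text
time_s: 11.55
position: [0.5844, -0.2645, 0.176]
tcp_rot: [[1.0, -0.001, 0.01], [-0.001, -1.0, -0.007], [0.01, 0.007, -1.0]]
force: [0.6, -0.4, -1.1]
opening: 0.346
grasp_force: 30.0
t 11.55 p [ 0.5844 -0.2645  0.176 ] to [0.523  0.1445 0.17  ] shift [-0.0617 -0.409   0.0027] turn [ 0.38 -0.57 -0.04] open 0.346 F [ 0.6 -0.4 -1.1]
```

```bash
python3 -m jog '[[0.2,-0.01,-0.055,0.0,0,0,0],[0.2,-0.02,-0.11,0,0,0,0],[0.2,-0.03,-0.17,0,0,0,0],[0.2,-0.04,-0.23,0,0,0,0],[0.2,-0.05,-0.29,0,0,0,0],[0.2,-0.055,-0.35,0,0,0,0],[0.2,-0.058,-0.40,0,0,0,0],[0.2,-0.058,-0.4055,0,0,0,0],[0.2,-0.058,-0.4055,0,0,0,0],[0.2,-0.058,-0.4055,0,0,0,0],[0.2,-0.058,-0.4055,0,0,0,0]]'
python3 - <<'E'
from h import *
to(.523,.1445,.17)
im,d,W=cloud('wrist'); cv2.imwrite('pics/ta2.png',im[100:,:])
p=np.array(bot.read_state()['position'])
m=(abs(W[...,2]-p[2]+.005)<.012)&(np.hypot(W[...,0]-p[0],W[...,1]-p[1])<.09)&(im.min(-1)>110)
Q=W[m];print(m.sum(),Q.min(0).round(4),Q.max(0).round(4))
E
```

```text
time_s: 12.92
position: [0.5236, 0.1417, 0.1703]
tcp_rot: [[1.0, -0.003, -0.0], [-0.003, -1.0, -0.0], [-0.0, 0.0, -1.0]]
force: [0.5, 0.6, -0.9]
opening: 0.349
grasp_force: 30.0
t 12.93 p [0.5236 0.1417 0.1703] to [0.523  0.1445 0.17  ] shift [-0.0006 -0.0028  0.0003] turn [ 0.01  0.02 -0.16] open 0.349 F [ 0.5  0.6 -0.9]
39933 [0.4686 0.0732 0.1534] [0.5937 0.2133 0.1686]
```

View pics/ta2.png

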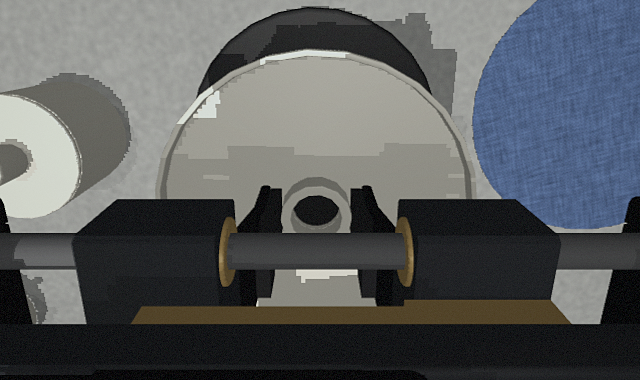

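Held level at (317,210), hub open. Lowering onto the post in stages.

```bash
python3 -m jog '[[0.2,0,-0.0025,0.04,0,0,0],[0.2,0,-0.0025,0.055,0,0,0],[0.2,0,-0.0025,0.065,0,0,0],[0.2,0,-0.0025,0.075,0,0,0],[0.2,0,-0.0025,0.085,0,0,0],[0.2,0,-0.0025,0.095,0,0,0],[0.2,0,-0.0025,0.095,0,0,0],[0.2,0,-0.0025,0.095,0,0,0]]'; python3 -m jog '[[0.2,0,0,0.01,0,0,0],[0.2,0,0,0.02,0,0,0],[0.2,0,0,0.027,0,0,0],[0.2,0,0,0.027,0,0,0],[0.2,0,0,0.027,0,0,0]]'
```

```text
time_s: 13.98
position: [0.5232, 0.1455, 0.0755]
tcp_rot: [[1.0, -0.0, -0.001], [-0.0, -1.0, -0.0], [-0.001, 0.0, -1.0]]
force: [-0.8, -1.8, -2.6]
opening: 0.346
grasp_force: 30.0
time_s: 14.6
position: [0.523, 0.1456, 0.0482]
tcp_rot: [[1.0, -0.001, -0.001], [-0.001, -1.0, -0.0], [-0.001, 0.0, -1.0]]
force: [-0.0, -2.0, -2.2]
opening: 0.351
grasp_force: 30.0
```

```bash
python3 -m jog '[[0.2,0,0,0.002,0,0,0],[0.55,0,0,0.002,0,0,0],[0.55,0,0,0.002,0,0,0],[0.55,0,0,0.002,0,0,0],[0.55,0,0,-0.06,0,0,0],[0.55,0,0,-0.12,0,0,0],[0.55,0,0,-0.18,0,0,0],[0.55,0,0,-0.24,0,0,0],[0.55,0.035,0.045,-0.252,0,0,0],[0.55,0.07,0.09,-0.252,0,0,0],[0.55,0.105,0.135,-0.252,0,0,0],[0.55,0.14,0.17,-0.252,0,0,0],[0.55,0.168,0.201,-0.252,0,0,0],[0.55,0.168,0.201,-0.252,0,0,0],[0.55,0.168,0.201,-0.252,0,0,0]]'
python3 - <<'E'
from h import *
im,c=hub(.691,-.056); cv2.imwrite('pics/tb.png',im)
to(c[0],c[1],.017)
im,d,W=cloud('top'); m=(abs(W[...,2]-.035)<.012)&(np.hypot(W[...,0]-.523,W[...,1]-.145)<.1)&(im.min(-1)>120);Q=W[m];print('placed a',m.sum(),Q.min(0).round(4),Q.max(0).round(4),np.median(Q[:,2]))
cv2.imwrite('pics/top2.png',im)
E
```

```text
time_s: 16.48
position: [0.6905, -0.0549, 0.3]
tcp_rot: [[1.0, -0.001, -0.002], [-0.001, -1.0, 0.001], [-0.002, -0.001, -1.0]]
force: [-0.1, -0.6, 0.3]
opening: 0.553
grasp_force: 0.0
tray centre [ 0.6922 -0.0525] D 0.1279 hub 297 [ 0.6922 -0.0529] [0.0297 0.0302]
t 16.52 p [ 0.6904 -0.0544  0.3003] to [ 0.6922 -0.0525  0.017 ] shift [ 0.0022 -0.0016  0.2833] turn [-0.05  0.08  0.01] open 0.55 F [ 0.2  0.7 -0.2]
placed a 7 [0.5361 0.2066 0.0262] [0.5938 0.2383 0.029 ] 0.02718784437738475
```

```bash
python3 -m jog '[[0.55,0.002,-0.0018,0.06,0,0,0],[0.55,0.002,-0.0018,0.12,0,0,0],[0.55,0.002,-0.0018,0.18,0,0,0],[0.55,0.002,-0.0018,0.24,0,0,0],[0.55,0.002,-0.0018,0.27,0,0,0],[0.55,0.002,-0.0018,0.283,0,0,0],[0.55,0.002,-0.0018,0.283,0,0,0],[0.55,0.002,-0.0018,0.283,0,0,0],[0.2,0.002,-0.0018,0.283,0,0,0],[0.2,0.002,-0.0018,0.283,0,0,0],[0.2,0.002,-0.0018,0.283,0,0,0],[0.2,0.002,-0.0018,0.283,0,0,0],[0.2,0.002,-0.0018,0.25,0,0,0],[0.2,0.002,-0.0018,0.19,0,0,0],[0.2,0.002,-0.0018,0.13,0,0,0],[0.2,0.002,-0.0018,0.13,0,0,0],[0.2,0.002,-0.0018,0.13,0,0,0],[0.2,0.002,-0.0018,0.13,0,0,0]]'
python3 - <<'E'
from h import *
to(.5233,.1450,.17)
E
```

```text
time_s: 18.82
position: [0.6915, -0.0533, 0.1678]
tcp_rot: [[1.0, -0.001, -0.005], [-0.001, -1.0, 0.001], [-0.005, -0.001, -1.0]]
force: [0.8, -0.6, -2.8]
opening: 0.362
grasp_force: 30.0
t 18.82 p [ 0.6915 -0.0533  0.1678] to [0.5233 0.145  0.17  ] shift [-0.1683 -0.1982 -0.0011] turn [-0.07  0.3  -0.03] open 0.362 F [ 0.8 -0.6 -2.8]
```

```bash
python3 -m jog '[[0.2,-0.04,-0.045,0,0,0,0],[0.2,-0.08,-0.09,0,0,0,0],[0.2,-0.12,-0.14,0,0,0,0],[0.2,-0.15,-0.18,0,0,0,0],[0.2,-0.1685,-0.198,0,0,0,0],[0.2,-0.1685,-0.198,0,0,0,0],[0.2,-0.1685,-0.198,0,0,0,0],[0.2,-0.1685,-0.198,0,0,0,0]]'
python3 - <<'E'
from h import *
to(.5233,.1450,.075)
im,d,W=cloud('wrist'); cv2.imwrite('pics/tb2.png',im[100:,:])
p=np.array(bot.read_state()['position'])
m=(abs(W[...,2]-p[2]+.005)<.012)&(np.hypot(W[...,0]-p[0],W[...,1]-p[1])<.09)&(im.min(-1)>110)
Q=W[m];print(m.sum(),Q.min(0).round(4),Q.max(0).round(4))
m=(abs(W[...,2]-.035)<.012)&(np.hypot(W[...,0]-p[0],W[...,1]-p[1])<.085)&(im.min(-1)>110)
Q=W[m];print('a',m.sum(),Q.min(0).round(4),Q.max(0).round(4))
E
```

```text
time_s: 19.82
position: [0.5264, 0.1432, 0.1704]
tcp_rot: [[1.0, -0.002, 0.001], [-0.002, -1.0, -0.0], [0.001, 0.0, -1.0]]
force: [0.6, 0.6, -1.1]
opening: 0.353
grasp_force: 30.0
t 19.82 p [0.5264 0.1432 0.1704] to [0.5233 0.145  0.075 ] shift [-0.0032 -0.0018  0.0954] turn [ 0.01 -0.06 -0.14] open 0.353 F [ 0.6  0.6 -1.1]
32245 [0.4715 0.0816 0.1534] [0.5885 0.2073 0.1685]
a 3758 [0.4538 0.0597 0.027 ] [0.5937 0.2067 0.041 ]
```

```bash
python3 -m jog '[[0.2,-0.002,-0.001,0.04,0,0,0],[0.2,-0.002,-0.001,0.055,0,0,0],[0.2,-0.002,-0.001,0.065,0,0,0],[0.2,-0.002,-0.001,0.075,0,0,0],[0.2,-0.002,-0.001,0.085,0,0,0],[0.2,-0.002,-0.001,0.095,0,0,0],[0.2,-0.002,-0.001,0.104,0,0,0],[0.2,-0.002,-0.001,0.108,0,0,0],[0.2,-0.002,-0.001,0.108,0,0,0]]'
python3 - <<'E'
from h import *
to(.412,-.224,.3)
E
```

```text
time_s: 21.0
position: [0.523, 0.1452, 0.0622]
tcp_rot: [[1.0, -0.0, -0.0], [-0.0, -1.0, -0.0], [-0.0, 0.0, -1.0]]
force: [0.8, -1.2, -2.1]
opening: 0.36
grasp_force: 30.0
t 21.0 p [0.523  0.1452 0.0622] to [ 0.412 -0.224  0.3  ] shift [-0.1109  0.3693 -0.2376] turn [ 0.02  0.01 -0.03] open 0.36 F [ 0.8 -1.2 -2.1]
```

```bash
python3 -m jog '[[0.2,0,0,0.002,0,0,0],[0.55,0,0,0.002,0,0,0],[0.55,0,0,0.002,0,0,0],[0.55,0,0,0.002,0,0,0],[0.55,0,0,-0.06,0,0,0],[0.55,0,0,-0.12,0,0,0],[0.55,0,0,-0.18,0,0,0],[0.55,0,0,-0.238,0,0,0],[0.55,-0.018,0.058,-0.238,0,0,0],[0.55,-0.036,0.116,-0.238,0,0,0],[0.55,-0.054,0.174,-0.238,0,0,0],[0.55,-0.072,0.232,-0.238,0,0,0],[0.55,-0.09,0.29,-0.238,0,0,0],[0.55,-0.108,0.348,-0.238,0,0,0],[0.55,-0.111,0.369,-0.238,0,0,0],[0.55,-0.111,0.369,-0.238,0,0,0],[0.55,-0.111,0.369,-0.238,0,0,0],[0.55,-0.111,0.369,-0.238,0,0,0]]'
python3 - <<'E'
from h import *
im,c=hub(.412,-.224); cv2.imwrite('pics/tc.png',im)
to(c[0],c[1],.017)
im,d,W=cloud('top'); cv2.imwrite('pics/top3.png',im)
for z in (.041,.055):
  m=(abs(W[...,2]-z)<.006)&(np.hypot(W[...,0]-.523,W[...,1]-.145)<.08)&(im.min(-1)>120);Q=W[m]
  if len(Q):print('placed',z,m.sum(),Q.min(0).round(4),Q.max(0).round(4))
E
```

```text
time_s: 23.25
position: [0.4118, -0.222, 0.3005]
tcp_rot: [[1.0, 0.002, -0.0], [0.002, -1.0, 0.001], [-0.0, -0.001, -1.0]]
force: [0.3, 0.2, 0.5]
opening: 0.549
grasp_force: 0.0
tray centre [ 0.4131 -0.2211] D 0.1137 hub 296 [ 0.4133 -0.2207] [0.0305 0.0291]
t 23.3 p [ 0.4119 -0.2221  0.3005] to [ 0.4131 -0.2211  0.017 ] shift [ 0.0013 -0.0009  0.2835] turn [-0.02  0.01  0.09] open 0.554 F [ 0.1 -1.   0.1]
placed 0.041 762 [0.4521 0.0763 0.035 ] [0.5931 0.2172 0.047 ]
placed 0.055 730 [0.4588 0.0842 0.049 ] [0.5855 0.2111 0.0608]
```

```bash
python3 -m jog '[[0.55,0.0013,-0.001,0.06,0,0,0],[0.55,0.0013,-0.001,0.12,0,0,0],[0.55,0.0013,-0.001,0.18,0,0,0],[0.55,0.0013,-0.001,0.24,0,0,0],[0.55,0.0013,-0.001,0.27,0,0,0],[0.55,0.0013,-0.001,0.283,0,0,0],[0.55,0.0013,-0.001,0.283,0,0,0],[0.55,0.0013,-0.001,0.283,0,0,0],[0.2,0.0013,-0.001,0.283,0,0,0],[0.2,0.0013,-0.001,0.283,0,0,0],[0.2,0.0013,-0.001,0.283,0,0,0],[0.2,0.0013,-0.001,0.283,0,0,0],[0.2,0.0013,-0.001,0.25,0,0,0],[0.2,0.0013,-0.001,0.19,0,0,0],[0.2,0.0013,-0.001,0.13,0,0,0],[0.2,0.0013,-0.001,0.13,0,0,0]]'
python3 -m jog '[[0.2,0.018,-0.058,0,0,0,0],[0.2,0.036,-0.116,0,0,0,0],[0.2,0.054,-0.174,0,0,0,0],[0.2,0.072,-0.232,0,0,0,0],[0.2,0.09,-0.29,0,0,0,0],[0.2,0.108,-0.348,0,0,0,0],[0.2,0.11,-0.366,0,0,0,0],[0.2,0.11,-0.366,0,0,0,0],[0.2,0.11,-0.366,0,0,0,0],[0.2,0.11,-0.366,0,0,0,0]]'
cat >> h.py <<'E'
def held():
    im,d,W=cloud('wrist')
    p=np.array(bot.read_state()['position'])
    m=(abs(W[...,2]-p[2]+.005)<.012)&(np.hypot(W[...,0]-p[0],W[...,1]-p[1])<.09)&(im.min(-1)>110)
    Q=W[m];print(m.sum(),Q.min(0).round(4),Q.max(0).round(4)); return im
E
python3 - <<'E'
from h import *
to(.5233,.1450,.075)
held()
E
```

```text
time_s: 25.35
position: [0.4153, -0.2245, 0.1747]
tcp_rot: [[1.0, -0.001, 0.008], [-0.0, -1.0, -0.007], [0.008, 0.007, -1.0]]
force: [0.1, 0.1, 0.3]
opening: 0.357
grasp_force: 30.0
time_s: 26.6
position: [0.5228, 0.1418, 0.1703]
tcp_rot: [[1.0, -0.003, -0.001], [-0.003, -1.0, -0.0], [-0.001, 0.0, -1.0]]
force: [0.5, 0.4, -1.4]
opening: 0.352
grasp_force: 30.0
t 26.6 p [0.5228 0.1418 0.1703] to [0.5233 0.145  0.075 ] shift [ 0.0006 -0.0033  0.0953] turn [ 0.02  0.06 -0.17] open 0.352 F [ 0.5  0.4 -1.4]
26845 [0.4681 0.0869 0.1535] [0.5793 0.1988 0.1686]
```

```bash
python3 -m jog '[[0.2,0.0005,-0.0022,0.04,0,0,0],[0.2,0.0005,-0.0022,0.055,0,0,0],[0.2,0.0005,-0.0022,0.065,0,0,0],[0.2,0.0005,-0.0022,0.075,0,0,0],[0.2,0.0005,-0.0022,0.085,0,0,0],[0.2,0.0005,-0.0022,0.093,0,0,0],[0.2,0.0005,-0.0022,0.093,0,0,0],[0.2,0.0005,-0.0022,0.093,0,0,0]]'
python3 - <<'E'
from h import *
to(.501,-.388,.3)
E
```

```text
time_s: 27.65
position: [0.5236, 0.1456, 0.0776]
tcp_rot: [[1.0, -0.0, -0.0], [-0.0, -1.0, -0.0], [-0.0, 0.0, -1.0]]
force: [-0.3, 0.3, -0.8]
opening: 0.351
grasp_force: 30.0
t 27.65 p [0.5236 0.1456 0.0776] to [ 0.501 -0.388  0.3  ] shift [-0.0224  0.5337 -0.2223] turn [ 0.    0.01 -0.02] open 0.351 F [-0.3  0.3 -0.8]
```

```bash
python3 -m jog '[[0.2,0,0,0.002,0,0,0],[0.53,0,0,0.002,0,0,0],[0.53,0,0,0.002,0,0,0],[0.53,0,0,0.002,0,0,0],[0.53,0,0,-0.06,0,0,0],[0.53,0,0,-0.12,0,0,0],[0.53,0,0,-0.18,0,0,0],[0.53,0,0.02,-0.222,0,0,0],[0.53,-0.002,0.08,-0.222,0,0,0],[0.53,-0.005,0.14,-0.222,0,0,0],[0.53,-0.008,0.2,-0.222,0,0,0],[0.53,-0.01,0.26,-0.222,0,0,0],[0.53,-0.013,0.32,-0.222,0,0,0],[0.53,-0.016,0.38,-0.222,0,0,0],[0.53,-0.018,0.44,-0.222,0,0,0],[0.53,-0.021,0.5,-0.222,0,0,0],[0.53,-0.023,0.534,-0.222,0,0,0],[0.53,-0.023,0.534,-0.222,0,0,0],[0.53,-0.023,0.534,-0.222,0,0,0],[0.53,-0.023,0.534,-0.222,0,0,0]]'
python3 - <<'E'
from h import *
im,c=hub(.501,-.388); cv2.imwrite('pics/td.png',im)
to(c[0],c[1],.017)
im,d,W=cloud('top'); cv2.imwrite('pics/top4.png',im)
for z in (.041,.055,.069):
  m=(abs(W[...,2]-z)<.005)&(np.hypot(W[...,0]-.523,W[...,1]-.145)<.08)&(im.min(-1)>120);Q=W[m]
  if len(Q):print('placed',z,m.sum(),Q.min(0).round(4),Q.max(0).round(4))
E
```

```text
time_s: 30.15
position: [0.5006, -0.3868, 0.2996]
tcp_rot: [[1.0, 0.001, -0.0], [0.001, -1.0, 0.001], [-0.0, -0.001, -1.0]]
force: [0.5, 0.2, 0.7]
opening: 0.533
grasp_force: 0.0
tray centre [ 0.4999 -0.3853] D 0.0998 hub 298 [ 0.4999 -0.385 ] [0.0305 0.0302]
t 30.2 p [ 0.5007 -0.3869  0.2997] to [ 0.4999 -0.3853  0.017 ] shift [-0.0007 -0.0014  0.2827] turn [-0.02  0.01  0.07] open 0.53 F [0.4 0.4 0.8]
placed 0.041 244 [0.4521 0.0765 0.036 ] [0.5931 0.2175 0.046 ]
placed 0.055 300 [0.4589 0.0842 0.05  ] [0.5851 0.211  0.06  ]
placed 0.069 615 [0.4679 0.0904 0.064 ] [0.5782 0.2027 0.074 ]
```

```bash
python3 -m jog '[[0.53,-0.0007,-0.0015,0.06,0,0,0],[0.53,-0.0007,-0.0015,0.12,0,0,0],[0.53,-0.0007,-0.0015,0.18,0,0,0],[0.53,-0.0007,-0.0015,0.24,0,0,0],[0.53,-0.0007,-0.0015,0.27,0,0,0],[0.53,-0.0007,-0.0015,0.2825,0,0,0],[0.53,-0.0007,-0.0015,0.2825,0,0,0],[0.53,-0.0007,-0.0015,0.2825,0,0,0],[0.2,-0.0007,-0.0015,0.2825,0,0,0],[0.2,-0.0007,-0.0015,0.2825,0,0,0],[0.2,-0.0007,-0.0015,0.2825,0,0,0],[0.2,-0.0007,-0.0015,0.2825,0,0,0],[0.2,-0.0007,-0.0015,0.25,0,0,0],[0.2,-0.0007,-0.0015,0.19,0,0,0],[0.2,-0.0007,-0.0015,0.13,0,0,0],[0.2,-0.0007,-0.0015,0.13,0,0,0]]'
python3 -m jog '[[0.2,0.002,-0.06,0,0,0,0],[0.2,0.005,-0.12,0,0,0,0],[0.2,0.008,-0.18,0,0,0,0],[0.2,0.01,-0.24,0,0,0,0],[0.2,0.013,-0.3,0,0,0,0],[0.2,0.016,-0.36,0,0,0,0],[0.2,0.018,-0.42,0,0,0,0],[0.2,0.021,-0.48,0,0,0,0],[0.2,0.023,-0.53,0,0,0,0],[0.2,0.023,-0.53,0,0,0,0],[0.2,0.023,-0.53,0,0,0,0],[0.2,0.023,-0.53,0,0,0,0]]'
python3 - <<'E'
from h import *
to(.5233,.1450,.092)
held()
E
```

```text
time_s: 32.25
position: [0.5023, -0.3896, 0.1752]
tcp_rot: [[1.0, -0.001, 0.008], [-0.001, -1.0, -0.009], [0.008, 0.009, -1.0]]
force: [-0.5, 0.1, -0.2]
opening: 0.353
grasp_force: 30.0
time_s: 33.75
position: [0.5227, 0.1417, 0.169]
tcp_rot: [[1.0, -0.002, -0.001], [-0.002, -1.0, -0.0], [-0.001, 0.0, -1.0]]
force: [0.7, -0.2, -1.0]
opening: 0.353
grasp_force: 30.0
t 33.75 p [0.5227 0.1417 0.169 ] to [0.5233 0.145  0.092 ] shift [ 0.0007 -0.0033  0.077 ] turn [ 0.02  0.07 -0.14] open 0.353 F [ 0.7 -0.2 -1. ]
21444 [0.4732 0.094  0.1522] [0.5725 0.1922 0.1679]
```

```bash
python3 -m jog '[[0.2,0.0005,-0.0022,0.04,0,0,0],[0.2,0.0005,-0.0022,0.052,0,0,0],[0.2,0.0005,-0.0022,0.06,0,0,0],[0.2,0.0005,-0.0022,0.068,0,0,0],[0.2,0.0005,-0.0022,0.0765,0,0,0],[0.2,0.0005,-0.0022,0.078,0,0,0],[0.2,0.0005,-0.0022,0.078,0,0,0]]'
python3 -m jog '[[0.2,0,0,0.001,0,0,0],[0.53,0,0,0.001,0,0,0],[0.53,0,0,0.001,0,0,0],[0.53,0,0,0.001,0,0,0],[0.53,0,0,-0.05,0,0,0],[0.53,0,0,-0.11,0,0,0],[0.53,0,0,-0.17,0,0,0],[0.53,0,0,-0.21,0,0,0],[0.53,0,0,-0.21,0,0,0],[0.53,0,0,-0.21,0,0,0]]'
python3 - <<'E'
from h import *
im,c=hub(.523,.145,.073); cv2.imwrite('pics/stack.png',im)
to(.519,.345,.3)
E
```

```text
time_s: 34.67
position: [0.5236, 0.1454, 0.0916]
tcp_rot: [[1.0, -0.0, 0.0], [-0.0, -1.0, 0.0], [0.0, -0.0, -1.0]]
force: [-0.2, 0.5, -0.4]
opening: 0.353
grasp_force: 30.0
time_s: 35.92
position: [0.5226, 0.1452, 0.3008]
tcp_rot: [[1.0, -0.001, -0.002], [-0.001, -1.0, -0.0], [-0.002, 0.0, -1.0]]
force: [0.4, 0.4, -0.5]
opening: 0.532
grasp_force: 0.0
tray centre [0.5237 0.1469] D 0.0993 hub 588 [0.524  0.1468] [0.03   0.0293]
t 35.98 p [0.5223 0.1452 0.3001] to [0.519 0.345 0.3  ] shift [-3.400e-03 -1.998e-01  1.000e-04] turn [ 0.01  0.19 -0.03] open 0.531 F [-0.9 -0.8 -0.5]
```

View pics/stack.png

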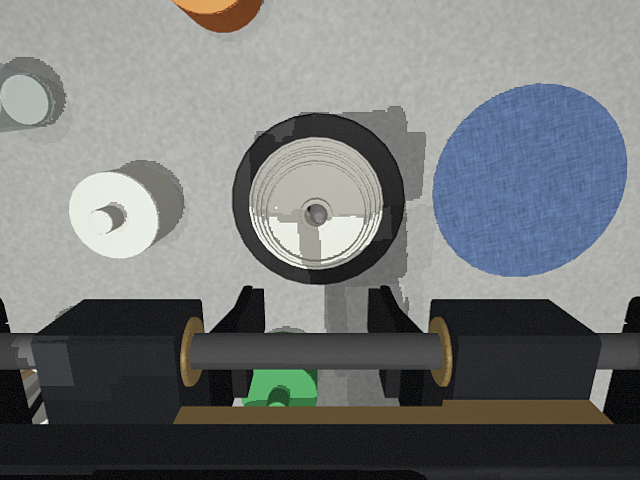

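The stack at (317,205) is nested and concentric, and the cover is parked at (114,215). Next I fetch the cover.

```bash
python3 -m jog '[[0.6,-0.001,-0.05,0,0,0,0],[0.6,-0.002,-0.1,0,0,0,0],[0.6,-0.003,-0.15,0,0,0,0],[0.6,-0.0035,-0.2,0,0,0,0],[0.6,-0.0035,-0.2,0,0,0,0],[0.6,-0.0035,-0.2,0,0,0,0],[0.6,-0.0035,-0.2,0,0,0,0]]'
python3 - <<'E'
from h import *
im,d,W=cloud('wrist'); cv2.imwrite('pics/cov.png',im)
from h import *
for zl,zh in [(0.085,.1),(.06,.075)]:
    m=(W[...,2]>zl)&(W[...,2]<zh)&(np.hypot(W[...,0]-.519,W[...,1]-.345)<.06)&(im.min(-1)>100);Q=W[m]; print(m.sum(),((Q.min(0)+Q.max(0))/2).round(4),np.ptp(Q,axis=0).round(3))
to(.519,.345,.085)
E
```

```text
time_s: 36.85
position: [0.52, 0.3438, 0.3007]
tcp_rot: [[1.0, -0.002, -0.002], [-0.002, -1.0, -0.001], [-0.002, 0.001, -1.0]]
force: [0.3, 0.8, 0.6]
opening: 0.602
grasp_force: 0.0
481 [0.5188 0.3466 0.0932] [0.022 0.022 0.012]
5503 [0.5189 0.3468 0.0675] [0.087 0.087 0.015]
t 36.9 p [0.5202 0.3439 0.3011] to [0.519 0.345 0.085] shift [-0.0009 -0.0013  0.2161] turn [ 0.04  0.06 -0.13] open 0.597 F [0.6 0.1 0. ]
```

```bash
python3 -m jog '[[0.6,-0.001,-0.002,0.06,0,0,0],[0.6,-0.001,-0.002,0.12,0,0,0],[0.6,-0.001,-0.002,0.18,0,0,0],[0.6,-0.001,-0.002,0.205,0,0,0],[0.6,-0.001,-0.002,0.215,0,0,0],[0.6,-0.001,-0.002,0.215,0,0,0],[0.1,-0.001,-0.002,0.215,0,0,0],[0.1,-0.001,-0.002,0.215,0,0,0],[0.1,-0.001,-0.002,0.215,0,0,0],[0.1,-0.001,-0.002,0.215,0,0,0],[0.1,-0.001,-0.002,0.215,0,0,0],[0.1,-0.001,-0.002,0.18,0,0,0],[0.1,-0.001,-0.002,0.12,0,0,0],[0.1,-0.001,-0.002,0.09,0,0,0],[0.1,-0.001,-0.002,0.09,0,0,0],[0.1,-0.001,-0.002,0.09,0,0,0]]'
python3 -m jog '[[0.1,0.001,0.05,0,0,0,0],[0.1,0.002,0.1,0,0,0,0],[0.1,0.004,0.15,0,0,0,0],[0.1,0.005,0.2,0,0,0,0],[0.1,0.005,0.2,0,0,0,0],[0.1,0.005,0.2,0,0,0,0],[0.1,0.005,0.2,0,0,0,0]]'
python3 - <<'E'
from h import *
to(.5236,.1456,.163)
im,d,W=cloud('wrist'); z=bot.read_state()['position'][2]-.085+.07
m=(abs(W[...,2]-z)<.006)&(np.hypot(W[...,0]-.522,W[...,1]-.145)<.06)&(im.min(-1)>100);Q=W[m]; print(m.sum(),Q.min(0),Q.max(0),((Q.min(0)+Q.max(0))/2).round(4))
E
```

```text
time_s: 38.9
position: [0.5178, 0.3468, 0.2098]
tcp_rot: [[1.0, -0.001, -0.003], [-0.001, -1.0, -0.001], [-0.003, 0.001, -1.0]]
force: [-0.0, -0.7, -2.3]
opening: 0.267
grasp_force: 30.0
time_s: 39.78
position: [0.5235, 0.1485, 0.2107]
tcp_rot: [[1.0, 0.001, -0.002], [0.001, -1.0, 0.0], [-0.002, -0.0, -1.0]]
force: [0.1, -0.5, -1.6]
opening: 0.264
grasp_force: 30.0
t 39.77 p [0.5235 0.1485 0.2107] to [0.5236 0.1456 0.163 ] shift [0.0002 0.0029 0.0477] turn [-0.01  0.09  0.06] open 0.264 F [ 0.1 -0.5 -1.6]
13267 [0.47872186 0.10608154 0.18997899] [0.56657467 0.19345118 0.20197091] [0.5226 0.1498 0.196 ]
```

```bash
python3 -m jog '[[0.1,0.0008,0.003,0,0,0,0],[0.1,0.0008,0.003,0.015,0,0,0],[0.1,0.0008,0.003,0.03,0,0,0],[0.1,0.0008,0.003,0.038,0,0,0],[0.1,0.0008,0.003,0.044,0,0,0],[0.1,0.0008,0.003,0.047,0,0,0],[0.1,0.0008,0.003,0.047,0,0,0],[0.1,0.0008,0.003,0.047,0,0,0]]'
```

```text
time_s: 40.83
position: [0.5251, 0.1444, 0.1649]
tcp_rot: [[1.0, -0.001, 0.001], [-0.001, -1.0, 0.0], [0.001, -0.0, -1.0]]
force: [0.7, -0.4, -1.0]
opening: 0.265
grasp_force: 30.0
```

Run:
```python
from h import *
im,d,W=cloud('wrist'); cv2.imwrite('pics/covdown.png',im[100:,:])
```

```text
(no output)
```

View pics/covdown.png

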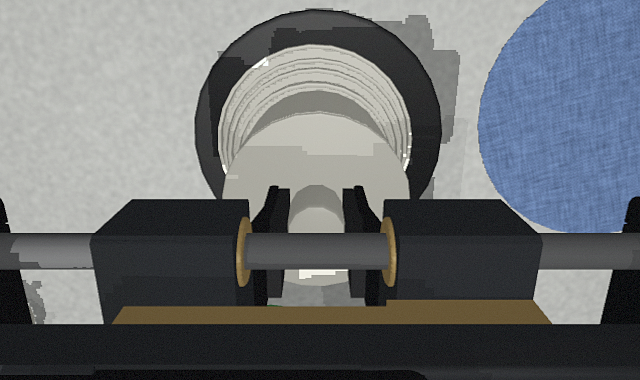

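The cover is centred inside the top tray's rim, with its front edge near (317,115). I'll lower it the last 2–3 mm and release.

```bash
python3 -m jog '[[0.1,0,0,0.0015,0,0,0],[0.1,0,0,0.003,0,0,0],[0.1,0,0,0.003,0,0,0]]'; python3 -m jog '[[0.55,0,0,0,0,0,0],[0.55,0,0,0,0,0,0],[0.55,0,0,0,0,0,0],[0.55,0,0,-0.03,0,0,0],[0.55,0,0,-0.08,0,0,0],[0.55,0,0,-0.138,0,0,0],[0.55,0,0,-0.138,0,0,0],[0.55,0,0,-0.138,0,0,0],[0.55,0,0,-0.138,0,0,0]]'
python3 - <<'E'
from h import *
for n in ['wrist','top']:
  im,d,W=cloud(n); cv2.imwrite(f'pics/done_{n}.png',im)
  for zl,zh in [(.14,.156),(.1495,.156),(.165,.176)]:
    m=(W[...,2]>zl)&(W[...,2]<zh)&(np.hypot(W[...,0]-.523,W[...,1]-.145)<.06)&(im.min(-1)>90);Q=W[m]
    if len(Q):print(n,m.sum(),((Q.min(0)+Q.max(0))/2).round(4),np.ptp(Q,axis=0).round(3),np.median(Q[:,2]).round(4))
  m=(W[...,2]>.02)&(W[...,2]<.033)&(im.max(-1)<70)&(np.hypot(W[...,0]-.523,W[...,1]-.145)<.105)
  c,r=cv2.minEnclosingCircle(W[m][:,:2].astype(np.float32)); print('base',c,r)
  b=im.astype(int); m=(abs(W[...,2])<.008)&(b[...,0]>b[...,2]+35)&(np.hypot(W[...,0]-.538,W[...,1]+.097)<.12)
  n_,lab,st,_=cv2.connectedComponentsWithStats(m.astype(np.uint8)); m=lab==1+np.argmax(st[1:,4])
  c,r=cv2.minEnclosingCircle(W[m][:,:2].astype(np.float32)); print('mat',c,r)
to(.515,.28,.25,90)
E
```

```text
time_s: 41.25
position: [0.5256, 0.1443, 0.163]
tcp_rot: [[1.0, -0.0, 0.002], [-0.0, -1.0, 0.0], [0.002, -0.0, -1.0]]
force: [-1.0, -0.1, 7.1]
opening: 0.264
grasp_force: 30.0
time_s: 42.38
position: [0.5236, 0.1442, 0.2977]
tcp_rot: [[1.0, -0.001, -0.004], [-0.001, -1.0, -0.0], [-0.004, 0.0, -1.0]]
force: [0.2, -0.4, 0.2]
opening: 0.548
grasp_force: 0.0
wrist 8385 [0.5247 0.1457 0.148 ] [0.087 0.087 0.016] 0.1458
wrist 50 [0.5319 0.1456 0.1528] [0.008 0.022 0.006] 0.1527
wrist 810 [0.5248 0.1456 0.1695] [0.023 0.023 0.009] 0.1715
base (0.5233610272407532, 0.14373870193958282) 0.09429851919412613
mat (0.5382543802261353, -0.09704648703336716) 0.11044222861528397
top 384 [0.521  0.145  0.1469] [0.081 0.079 0.012] 0.1479
top 73 [0.5188 0.1463 0.1513] [0.073 0.069 0.004] 0.1505
base (0.5221008062362671, 0.14380916953086853) 0.09413313120603561
mat (0.5374640822410583, -0.09676493704319) 0.1086258590221405
t 42.48 p [0.5239 0.1442 0.2978] to [0.515 0.28  0.25 ] shift [-0.0088 -0.1358  0.0479] turn [ -0.15   0.17 -90.04] open 0.549 F [-0.5  0.1  0.1]
```

View pics/done_wrist.png

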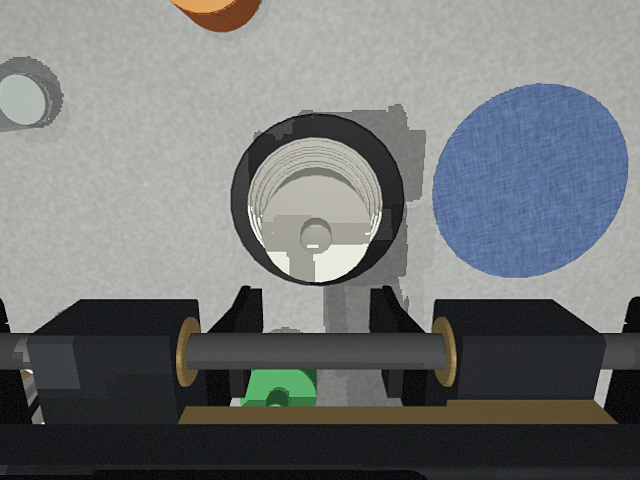

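The cover stands at z = 0.146, centred on the stack at (316,235). To push, I turn the camera side away from the stack and use two open fingers on the far rim.

```bash
python3 -m jog '[[0.8,-0.0087,-0.05,0,0,0,-10.5],[0.8,-0.0087,-0.1,0,0,0,-21],[0.8,-0.0087,-0.1246,0,0,0,-31.5],[0.8,-0.0087,-0.1246,0,0,0,-42],[0.8,-0.0087,-0.1246,0,0,0,-52.5],[0.8,-0.0087,-0.1246,0,0,0,-63],[0.8,-0.0087,-0.1246,0,0,0,-73.5],[0.8,-0.0087,-0.1246,0,0,0,-84],[0.8,-0.0087,-0.1246,0,0,0,-93.6],[0.8,-0.0087,-0.1246,0,0,0,-93.6],[0.8,-0.0087,-0.1246,0.05,0,0,-93.6],[0.8,-0.0087,-0.1246,0.1,0,0,-93.6],[0.8,-0.0087,-0.1246,0.1,0,0,-93.6],[0.8,-0.0087,-0.1246,0.1,0,0,-93.6]]'
python3 - <<'E'
from h import *
to(.5152,.2688,.020,93.6)
E
```

```text
time_s: 44.22
position: [0.5173, 0.2693, 0.2007]
tcp_rot: [[-0.061, 0.998, 0.002], [0.998, 0.061, 0.001], [0.001, 0.002, -1.0]]
force: [-0.0, 0.1, 0.2]
opening: 0.799
grasp_force: 0.0
t 44.23 p [0.5173 0.2693 0.2007] to [0.5152 0.2688 0.02  ] shift [-0.0004 -0.0025  0.1807] turn [ 0.11 -0.03 -0.1 ] open 0.799 F [-0.   0.1  0.2]
```

Now descend and push along tool −x: first half only, then check.

```bash
python3 -m jog '[[0.8,0,-0.002,0.05,0,0,0],[0.8,0,-0.002,0.1,0,0,0],[0.8,0,-0.002,0.15,0,0,0],[0.8,0,-0.002,0.181,0,0,0],[0.8,0,-0.002,0.181,0,0,0],[0.8,0,-0.002,0.181,0,0,0],[0.8,-0.012,-0.002,0.181,0,0,0],[0.8,-0.02,-0.002,0.181,0,0,0],[0.8,-0.025,-0.002,0.181,0,0,0],[0.8,-0.03,-0.002,0.181,0,0,0],[0.8,-0.038,-0.002,0.181,0,0,0],[0.8,-0.048,-0.002,0.181,0,0,0],[0.8,-0.06,-0.002,0.181,0,0,0],[0.8,-0.07,-0.002,0.181,0,0,0],[0.8,-0.078,-0.002,0.181,0,0,0],[0.8,-0.08,-0.002,0.181,0,0,0],[0.8,-0.08,-0.002,0.181,0,0,0]]'
python3 - <<'E'
from h import *
to(.532,.001,.020,93.6)
im,d,W=cloud('scene'); cv2.imwrite('pics/push1.png',im)
for t in ['carousel','cover']: print(t,[(round(r['p'],2),np.round(r['xyz'],3).tolist()) for r in models.tip_of('scene',t)])
E
```

```text
time_s: 46.35
position: [0.5196, 0.1896, 0.0189]
tcp_rot: [[-0.062, 0.998, 0.001], [0.998, 0.062, 0.001], [0.001, 0.001, -1.0]]
force: [-0.5, 4.8, 2.2]
opening: 0.801
grasp_force: 2.1
t 46.35 p [0.5196 0.1896 0.0189] to [0.532 0.001 0.02 ] shift [-0.189   0.0007 -0.0013] turn [ 0.08 -0.06 -0.07] open 0.801 F [-0.5  4.8  2.2]
carousel [(0.57, [0.525, 0.094, 0.002]), (0.25, [0.53, 0.092, 0.058])]
cover [(0.98, [0.741, 0.241, -0.002]), (0.97, [0.529, 0.094, 0.075]), (0.59, [0.309, 0.186, 0.003])]
```

View pics/push1.png

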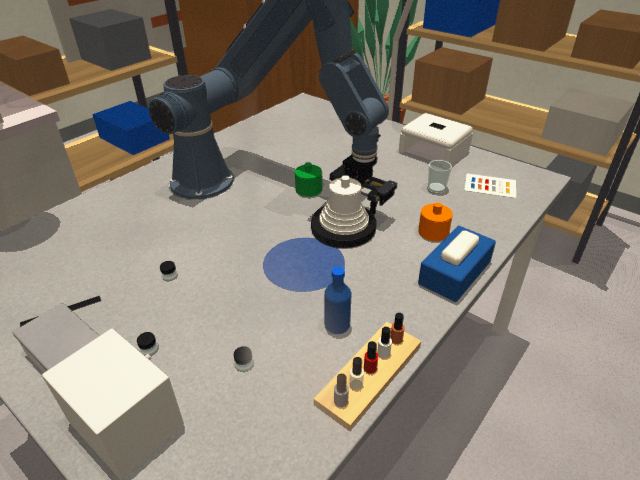

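The pushed stack at (344,220) stays upright and moves straight toward the mat at (304,263). I'll continue, slowing near the end.

```bash
python3 -m jog '[[0.8,-0.006,0,0,0,0,0],[0.8,-0.015,0,0,0,0,0],[0.8,-0.027,0,0,0,0,0],[0.8,-0.039,0,0,0,0,0],[0.8,-0.051,0,0,0,0,0],[0.8,-0.063,0,0,0,0,0],[0.8,-0.075,0,0,0,0,0],[0.8,-0.087,0,0,0,0,0],[0.8,-0.099,0,0,0,0,0],[0.8,-0.111,0,0,0,0,0],[0.8,-0.123,0,0,0,0,0],[0.8,-0.135,0,0,0,0,0],[0.8,-0.147,0,0,0,0,0],[0.8,-0.158,0,0,0,0,0],[0.8,-0.167,0,0,0,0,0],[0.8,-0.174,0,0,0,0,0],[0.8,-0.18,0,0,0,0,0],[0.8,-0.184,0,0,0,0,0],[0.8,-0.186,0,0,0,0,0],[0.8,-0.186,0,0,0,0,0]]'
python3 - <<'E'
from h import *
to(.532,.001,.020,93.6)
im,d,W=cloud('scene'); cv2.imwrite('pics/push2.png',im[130:400,150:550])
for t in ['carousel','cover','mat']: print(t,[(round(r['p'],2),np.round(r['xyz'],3).tolist()) for r in models.tip_of('scene',t)])
m=(W[...,2]>.02)&(W[...,2]<.033)&(im.max(-1)<70)&(np.hypot(W[...,0]-.537,W[...,1]+.095)<.11);Q=W[m]
print(m.sum(),Q.min(0),Q.max(0))
E
```

```text
time_s: 49.0
position: [0.5293, 0.0041, 0.0186]
tcp_rot: [[-0.062, 0.998, -0.003], [0.998, 0.062, 0.001], [0.001, -0.003, -1.0]]
force: [-0.0, 6.1, 4.9]
opening: 0.8
grasp_force: 3.2
t 49.0 p [0.5293 0.0041 0.0186] to [0.532 0.001 0.02 ] shift [-0.0033  0.0025 -0.0014] turn [-0.16 -0.08 -0.04] open 0.8 F [-0.   6.1  4.9]
carousel [(0.85, [0.534, -0.091, -0.0]), (0.69, [0.297, -0.355, -0.004])]
cover [(0.96, [0.313, 0.186, 0.003]), (0.81, [0.741, 0.236, -0.004]), (0.62, [0.54, -0.092, 0.074])]
mat []
559 [ 0.44400736 -0.18682021  0.0200978 ] [0.63275163 0.00616577 0.03298361]
```

View pics/push2.png

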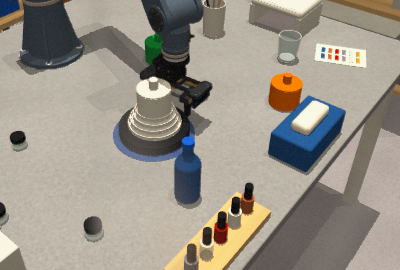

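The stack sits on the mat at (153,130 in the crop), about 5 mm short of centre. A last small push, then back off and up.

```bash
python3 -m jog '[[0.8,-0.002,0,0,0,0,0],[0.8,-0.004,0,0,0,0,0],[0.8,-0.005,0,0,0,0,0],[0.8,-0.005,0,0,0,0,0],[0.8,0.01,0,0,0,0,0],[0.8,0.03,0,0,0,0,0],[0.8,0.06,0,0,0,0,0],[0.8,0.08,0,-0.05,0,0,0],[0.8,0.08,0,-0.11,0,0,0],[0.8,0.1,0,-0.17,0,0,0],[0.8,0.14,0,-0.23,0,0,0],[0.8,0.18,0,-0.28,0,0,0],[0.8,0.22,0,-0.28,0,0,0],[0.8,0.22,0,-0.28,0,0,0],[0.8,0.22,0,-0.28,0,0,0]]'
python3 - <<'E'
from h import *
im,d,W=cloud('top'); cv2.imwrite('pics/end.png',im[100:340,200:520])
m=(W[...,2]>.02)&(W[...,2]<.033)&(im.max(-1)<70)&(np.hypot(W[...,0]-.537,W[...,1]+.095)<.11)
print('base',cv2.minEnclosingCircle(W[m][:,:2].astype(np.float32)))
m=(W[...,2]>.135)&(W[...,2]<.155)&(np.hypot(W[...,0]-.537,W[...,1]+.095)<.06);Q=W[m];print('cover',((Q.min(0)+Q.max(0))/2).round(4),np.median(Q[:,2]))
for z,r in ((.041,.071),(.055,.064),(.069,.057),(.083,.05)):
  m=(abs(W[...,2]-z)<.004)&(np.hypot(W[...,0]-.537,W[...,1]+.097)<.08)&(im.min(-1)>120);Q=W[m]
  if len(Q):print(z,m.sum(),Q.min(0).round(4),Q.max(0).round(4),np.ptp(Q,axis=0).round(3))
for t in ['carousel','cover']: print(t,[(round(r['p'],2),np.round(r['xyz'],3).tolist()) for r in models.tip_of('top',t)])
E
```

```text
time_s: 51.08
position: [0.5161, 0.2225, 0.2976]
tcp_rot: [[-0.063, 0.998, -0.002], [0.998, 0.063, -0.002], [-0.002, -0.002, -1.0]]
force: [0.3, -0.4, -1.2]
opening: 0.802
grasp_force: 0.0
base ((0.5348343253135681, -0.09658937901258469), 0.09404898434877396)
cover [ 0.5376 -0.095   0.1447] 0.14773737967621303
0.041 168 [ 0.4661 -0.1619  0.0371] [ 0.6066 -0.0248  0.045 ] [0.141 0.137 0.008]
0.055 166 [ 0.4727 -0.1552  0.051 ] [ 0.5989 -0.0303  0.059 ] [0.126 0.125 0.008]
0.069 119 [ 0.4816 -0.1491  0.065 ] [ 0.5908 -0.0379  0.073 ] [0.109 0.111 0.008]
0.083 96 [ 0.4882 -0.1426  0.0791] [ 0.5738 -0.0453  0.087 ] [0.086 0.097 0.008]
carousel []
cover [(0.68, [0.308, 0.185, -0.002]), (0.59, [0.738, 0.242, -0.001]), (0.58, [0.535, -0.097, 0.077])]
```

View pics/end.png

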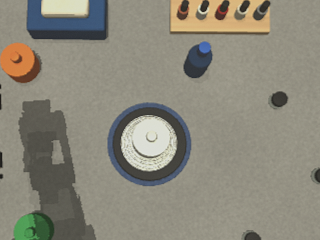

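The carousel is centred on the mat at (150,143), with a blue ring visible all round. The trays and cover are in place and the bystanders haven't moved.

```bash
python3 -c "
from rig import workorder
print(workorder.hand_in())"
```

```text
the job is handed in; nothing more can be done
None
```

I handed the job in at about 51 s of the 210 s limit: all four trays are on the post, largest lowest, with the cover inside the top tray, and the carousel is about 3 mm from the mat's centre by the top camera; hand-in returned no verdict.

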